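Fit the V-anvil into the elevating screw's square socket

TASK

Get the hardness tester's elevating screw ready for round stock: take the dust cap off its socket and put the cap in the shallow tray, then fit the V-grooved anvil from the wooden rack into the socket. The socket is loose and stands at an unknown angle, so feel for it: press only lightly and shuffle and turn the anvil until its square shank falls in and its head sits fully home on the collar, never forcing it, then let go. Leave the flat anvil and the other things on the bench alone.

Things in the scene. Friction and masses are not known exactly. Their poses are not given: they have to be found in the camera images.
- stand: Elevating-screw unit fixed to the bench: foot disc 124 mm across, black hub with four steel bars reaching 85 mm from the axis at 38 mm height, screw, and on top a round steel collar 71 mm across, its flat top 120 mm above the bench, with a straight sharp-edged square pocket 25.5 mm wide, 30 mm deep, open upwards. Origin on the screw's axis at bench height, z up.
- mouth (a point): Point on the screw's axis at the height of the collar's flat top. It is fixed to the stand. The collar floats: it starts up to 2 mm off this point in x and y, yields to about 1.5 N sideways, to 3 mm each way, and stays there. Its angle about z is NOT measured, unrelated to the stand's yaw (any angle; the square repeats every 90 degrees) and clamped: less than 0.3 N m does not turn it.
- cap: Black plastic dust cap, 50 g, sitting in the socket: flange 56 mm across and 5 mm thick, above it a round knob 25 mm across and 30 mm tall (top 35 mm above the origin), below it a round nose 18 mm across and 12 mm long, loose in the socket. Origin at the centre of the flange's underside, z up.
- tray: Grey plastic tray fixed to the bench, 140 x 140 mm outside, 22 mm high, walls 4 mm, empty and open on top. Origin at the centre of its underside, x and y along its sides.
- rack: Wooden block fixed to the bench, 200 (x) x 90 (y) x 36 mm, with two round holes 41 mm across on its x axis, 52 mm either side of the middle, each holding an anvil by its shank. Origin at the centre of its underside.
- v_anvil: Steel V-anvil, about 0.4 kg, in one of the rack's holes. Head 44 (own x) x 36 (own y) x 38 mm high, V groove along x in its top, 26 wide, 13 deep; flat sides facing own y to grip. Origin: centre of the head's underside, z up. Below it a square shank 24 mm wide (sides along x, y), 20 long, then a round nose 9 long: 23.8 mm across for 4 mm, then tapering to 18 mm.
- shank_end (a point): Centre of the V-anvil's square shank's end, 20 mm below its origin, where the round nose begins. While the squares are not lined up the nose is in the socket and this end rests on the collar, the head 20 mm too high; centred (0.75 mm play a side) and within about 3 degrees of line it sinks in; caught by a corner it drags the collar round, turn it back a little. Fully home, the head's underside lies on the collar.
- flat_anvil: Steel flat anvil, round head 60 mm across and 14 mm high with the same shank, in the rack's other hole. Not wanted. Origin at the centre of the head's underside.
- test_block: Steel disc, 60 mm across, 10 mm thick, lying flat on the bench. Leave alone. Origin at its underside.
- phone: Black phone, 72 x 150 x 9 mm, lying flat. Leave alone. Origin at its underside.
- wrench: Open-ended steel wrench 160 mm long, lying along its own x. Leave alone.
- bottle: Clear bottle with a red cap, 60 mm across, 170 mm tall. Leave alone. Origin at its underside.
- post: Black gauge post on a round foot 70 mm across, 145 mm tall. Leave alone. Origin at its underside.
- slug: Dark steel specimen, 25 mm across, 16 mm tall. Leave alone. Origin at its underside.
Mind the look-alikes: they are no part of the job. There is more than one size of the stand; the job needs the middle-sized.

How it is judged (in metres and radians):
On the way, in this order (a step that is already met when the one before it is completed fails the run):
1. the dust cap lies in the grey tray, released (x of cap in the frame of tray between -0.062 and 0.062 m and y of cap in the frame of tray between -0.062 and 0.062 m and height (world z) of cap below 0.04 m and contact force between the fingers and cap below 0.1 N), for 0.2 s.
2. the V-anvil's shank is fully home in the socket (z of v_anvil in the frame of mouth between -0.004 and 0.003 m and horizontal distance between v_anvil and mouth below 0.006 m and angle between v_anvil's own z axis and vertical below 0.06 rad), for 0.2 s.
At the end, for the whole second after the job is handed in: The V-anvil is released and at rest, upright within 0.06 rad, any of the four ways round, its head's underside within 3 mm of the collar's top and 6 mm of the screw's axis. The dust cap lies released and at rest in the grey tray, its origin over the inside, below 40 mm (all of step 1 and all of step 2 and linear speed of v_anvil below 0.01 m/s and linear speed of cap below 0.02 m/s); the robot touches nothing.
It fails at once if the V-anvil is forced: it presses on the stand with more than 80 N (contact force between v_anvil and stand above 80 N).
It fails at once if one of the other things is moved by more than 30 mm (distance of any of flat_anvil, test_block, phone, wrench, bottle, post, slug from where it was at the start of the episode above 0.03 m).
It also fails if it takes over 72 s, if anything falls off the work surface, if the arm or the gripper's body presses on something with over 40 N, if the wrist force passes 120 N, or if a joint passes its speed limit or range.

ROBOT

A 6-joint arm with a two-finger parallel gripper is mounted at the origin on the work surface. World frame = base frame: x ahead of the robot, y to its left, z up, the work surface at z = 0. Lengths are in m, angles in degrees, forces in N, time in s.
With the tool pointing down it reaches from about 0.4 to 0.825 m from the base axis. Payload 7 kg.
Tool frame: the origin (TCP) lies midway between the tips of the shut fingers; the grasp point (between the pads) lies 19 mm behind it; z points along the fingers, y is the direction in which the jaws open and shut (so a half turn about z gives the same grasp; the last joint's range is limited). The gripper opens to 88 mm and grips with 3 to 60 N. Pads are 19 mm wide; open, the fingers measure 130 mm over their backs; the gripper's body (78 mm by 193 mm) begins 47 mm behind the grasp point.
Start: joints at [87.611, 20.546, 0.682, 0, -70.136, -16.507], TCP at [0.219, 0.639, 0.2] pointing down, gripper open.
Joint ranges: [-176.03, 176.03], [-82.01, 121.73], [-58.28, 71.71], [-173.87, 95.51], [-174.79, -0.11], [-173.66, 173.66]. Speed limits (degrees/s): [136.94, 136.94, 172.46, 180, 180, 180].

INTERFACE

Orientations are given as a 3x3 rotation matrix whose columns are the frame's x, y, z axes.
In Python, from rig import robot gives the robot as it stands. Calls block until the motion is done:
- robot.goto(position, orientation): joint-space move of the TCP to a pose.
- robot.servo_line(position, ori=None, speed=0.15): straight line of the TCP; ori=None keeps the orientation; speed is the mean speed in m/s.
- robot.movej(angles): joint-space move.
- robot.move_gripper(opening): opening from 0.0 (shut) to 1.0 (fully open); the grip force is fixed at half the most; returns when the fingers have stopped.
- robot.dwell(seconds).
- robot.ik(position, orientation): joint angles nearest the present ones, or None.
- robot.grab_frame(name): name is "scene" or "top" or "wrist"; returns (picture, depth): 420x560x3 uint8, red, green, blue; 420x560 float32, m along the optical axis (not along the pixel's ray), 0 where there is no reading.
- robot.camera_info(name): a dict with "vfov" (degrees; the focal length in pixels is half the picture's height over the tangent of half this angle, whatever the lens; pixels are square), "cx", "cy" (the principal point, pixels), "k1" (the pictures are not rectified: a ray, as slopes to the right and down, at radius r is drawn at 1 + k1 r^2 times it, then the intrinsics apply), "view" (4x4, takes a point from world to camera coordinates); the wrist camera has in their place "T_tool_cam" (4x4, takes a point from camera to tool coordinates, whose origin is the TCP and whose axes are the flange's). Camera axes: x right, y down, z forward; pixel columns grow to the right and rows downward; lengths in m; the calibration is good to about 2 mm. A picture is of the moment at which its call begins: read the wrist's pose just before it. camera_info takes no time and is no camera call.
A pose or a line that the arm cannot do raises robot.Unreachable and nothing moves.
- robot.job_done(): hands the job in, once; it reports no verdict.
Readings, each from a call of its own:
- robot.read_t(): time.
- robot.read_qpos(): joint angles.
- robot.read_qvel(): joint speeds.
- robot.read_effort(): joint torques, N m.
- robot.read_position(): TCP position.
- robot.read_tcp_rot(): TCP orientation.
- robot.read_force(): force on the tool from outside, world axes, zero at the start.
- robot.read_ft_torque(): the same for the moment, N m.
- robot.read_grip_width(): opening from 0.0 (shut) to 1.0 (fully open).
Only numpy, scipy, OpenCV 4.12 (cv2) and the standard library are available. Lean on these libraries where they do the work, as an engineer would, in place of code of your own. Each camera call takes 0.05 s, during which the arm holds its last target.

## Working session

There is one attempt and no reset: what is moved stays moved. The work goes in short steps, each a Python script; the robot and the scene stay as the last script left them, time stands still between calls to the robot, and variables do not carry over. Pictures are saved under pics/ and viewed, and the job is handed in when it is done.

```bash
ls; mkdir -p pics
python3 - <<'E'
from rig import robot
import cv2,numpy as np
for n in ["scene","top","wrist"]:
    p,d=robot.grab_frame(n)
    cv2.imwrite(f"pics/{n}0.png",p[:,:,::-1]); np.save(f"pics/{n}0_d.npy",d); np.save(f"pics/{n}0.npy",p)
    print(n,robot.camera_info(n),(d>0).mean())
print(robot.read_t(),robot.read_force())
E
```

```text
pics
scene {'vfov': 42.384473900458694, 'cx': 272.2150715258563, 'cy': 203.60268065568155, 'k1': -0.09892099503074438, 'view': array([[ 0.84754589,  0.53071223, -0.00323962, -0.45580435],
       [ 0.39857938, -0.6405369 , -0.65638933, -0.16926392],
       [-0.35042894,  0.55502883, -0.75441537,  1.69283912],
       [ 0.        ,  0.        ,  0.        ,  1.        ]])} 0.9958588435374149
top {'vfov': 53.19267941215557, 'cx': 285.53304742771763, 'cy': 206.23390594697426, 'k1': -0.05129921637655696, 'view': array([[ 0.02643183, -0.99952221,  0.01602198, -0.04143332],
       [-0.99005605, -0.02839005, -0.13777889,  0.56038632],
       [ 0.13816793, -0.01222091, -0.99033342,  1.04486776],
       [ 0.        ,  0.        ,  0.        ,  1.        ]])} 0.9960926870748299
wrist {'vfov': 61.33840919560262, 'cx': 285.638569372264, 'cy': 208.3033525632502, 'k1': 0.028568650731760573, 'T_tool_cam': array([[ 3.55921009e-04, -9.52119040e-01, -3.05727340e-01,
         8.21239724e-02],
       [ 9.99999893e-01,  4.28847479e-04, -1.71371261e-04,
        -1.05481879e-03],
       [ 2.94276239e-04, -3.05727247e-01,  9.52119091e-01,
        -1.85287230e-01],
       [ 0.00000000e+00,  0.00000000e+00,  0.00000000e+00,
         1.00000000e+00]])} 0.9959863945578231
0.15 [-1.00202213 -0.32926105 -0.7252189 ]
```

View pics/scene0.png

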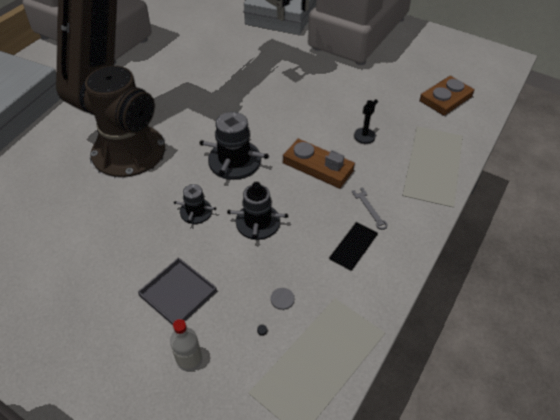

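View pics/top0.png

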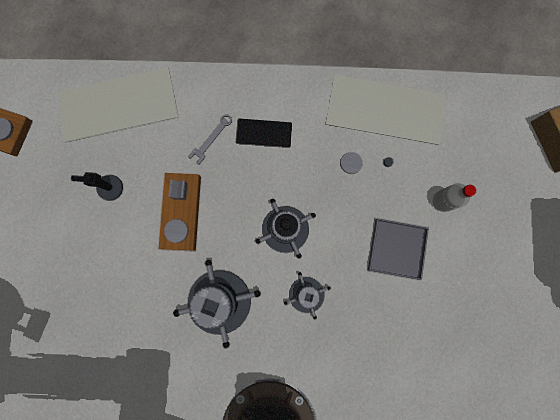

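View pics/wrist0.png

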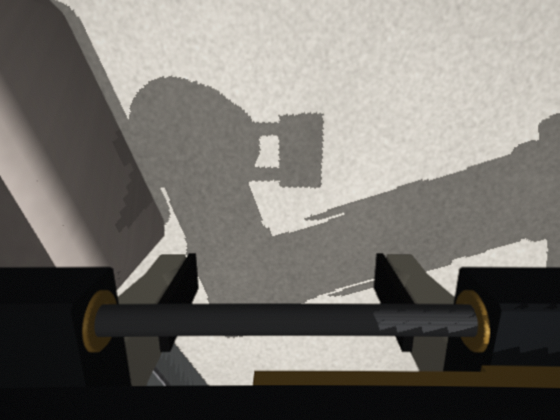

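Top view: stands at (218,305) large with an empty socket, (287,228) middle with the black cap, and (307,295) small with an empty socket. The middle one fits by size and by its cap. The rack at (180,212) holds a round flat anvil at (175,231) and a blocky V-anvil at (177,188); a look-alike rack at (5,130) is far off. The tray is at (398,249). I'll confirm with an enlarged crop and measure.

```bash
cat > h.py <<'E'
import numpy as np,cv2
def K(ci):
    f=210/np.tan(np.radians(ci['vfov']/2)); return f,ci['cx'],ci['cy'],ci['k1']
def slopes(ci,uv):
    f,cx,cy,k1=K(ci)
    p=np.atleast_2d(np.asarray(uv,float))
    d=(p-[cx,cy])/f; s=d.copy()
    for _ in range(20): s=d/(1+k1*(s**2).sum(1,keepdims=True))
    return s
def T_wc(ci,pos=None,R=None):
    if 'view' in ci: return np.linalg.inv(ci['view'])
    T=np.eye(4);T[:3,:3]=R;T[:3,3]=pos
    return T@ci['T_tool_cam']
def plane(ci,uv,z,pos=None,R=None):
    s=slopes(ci,uv);T=T_wc(ci,pos,R)
    r=np.c_[s,np.ones(len(s))]@T[:3,:3].T;o=T[:3,3]
    return o+r*((z-o[2])/r[:,2])[:,None]
def cloud(ci,d,pos=None,R=None):
    vv,uu=np.mgrid[0:420,0:560]
    s=slopes(ci,np.c_[uu.ravel(),vv.ravel()]);T=T_wc(ci,pos,R)
    P=np.c_[s,np.ones(len(s))]*d.reshape(-1,1)
    return (P@T[:3,:3].T+T[:3,3]).reshape(420,560,3)
def down(yaw): # tool z down, tool y at world angle yaw(deg)
    a=np.radians(yaw); y=np.array([np.cos(a),np.sin(a),0]); z=np.array([0,0,-1.]); x=np.cross(y,z)
    return np.c_[x,y,z]
E
python3 - <<'E'
from rig import robot
from h import *
p=np.load('pics/top0.npy');d=np.load('pics/top0_d.npy');ci=robot.camera_info('top')
C=cloud(ci,d)
cv2.imwrite('pics/crop1.png',cv2.resize(p[160:340,150:440],None,fx=2.7,fy=2.7,interpolation=cv2.INTER_CUBIC)[:,:,::-1])
def comp(u0,u1,v0,v1,zl,zh,name):
    m=np.zeros((420,560),bool);m[v0:v1,u0:u1]=True
    m&=(C[...,2]>zl)&(C[...,2]<zh)
    q=C[m];
    (c,s,a)=cv2.minAreaRect(q[:,:2].astype(np.float32))
    print(name,m.sum(),'med',np.median(q,0).round(4),'rect',np.round(c,4),np.round(s,4),round(a,1))
comp(255,320,195,265,.15,.17,'knob')
comp(255,320,195,265,.117,.13,'capflange/collar')
comp(255,320,195,265,.005,.02,'foot')
comp(150,215,160,260,.03,.04,'racktop')
comp(150,215,160,210,.06,.09,'V')
comp(150,215,210,260,.045,.06,'flat')
comp(355,440,210,290,.018,.03,'tray rim')
comp(180,260,250,350,.1,.3,'big');comp(285,340,265,330,.05,.3,'small')
comp(420,480,170,215,.05,.3,'bottle');comp(60,130,160,210,.02,.3,'post');comp(335,370,145,180,.005,.03,'block');comp(230,300,110,150,.005,.03,'phone');comp(180,240,105,165,.003,.03,'wr')
E
```

```text
knob 92 med [ 0.5043 -0.0267  0.155 ] rect [ 0.5042 -0.0269] [0.0228 0.0226] 48.6
capflange/collar 578 med [ 0.5012 -0.0279  0.1228] rect [ 0.5042 -0.0285] [0.0694 0.069 ] 2.0
foot 798 med [ 0.4928 -0.0249  0.0139] rect [ 0.5113 -0.0333] [0.1962 0.1377] 13.0
racktop 1864 med [0.544  0.2457 0.0358] rect [0.5416 0.2508] [0.09   0.2013] 88.7
V 252 med [0.5926 0.2513 0.068 ] rect [0.5935 0.25  ] [0.0356 0.0445] 86.5
flat 414 med [0.489  0.2513 0.0497] rect [0.489  0.2512] [0.0568 0.057 ] 47.2
tray rim 323 med [ 0.4579 -0.3312  0.0215] rect [ 0.4597 -0.3254] [0.1404 0.1399] 81.1
big 1660 med [0.3145 0.136  0.1561] rect [0.3132 0.1357] [0.1028 0.0951] 1.7
small 438 med [ 0.3368 -0.0853  0.0876] rect [ 0.3377 -0.0857] [0.0526 0.0553] 46.7
bottle 709 med [ 0.5872 -0.4396  0.1138] rect [ 0.5913 -0.4467] [0.0603 0.0514] 19.2
post 388 med [0.6017 0.4417 0.1214] rect [0.6109 0.4592] [0.075  0.0433] 80.9
block 378 med [ 0.6894 -0.2004  0.0098] rect [ 0.6914 -0.204 ] [0.06   0.0907] 27.3
phone 1326 med [0.7668 0.0397 0.0087] rect [0.7745 0.0434] [0.1841 0.0883] 85.9
wr 717 med [0.7554 0.18   0.006 ] rect [0.7602 0.1872] [0.1694 0.1636] 2.8
```

View pics/crop1.png

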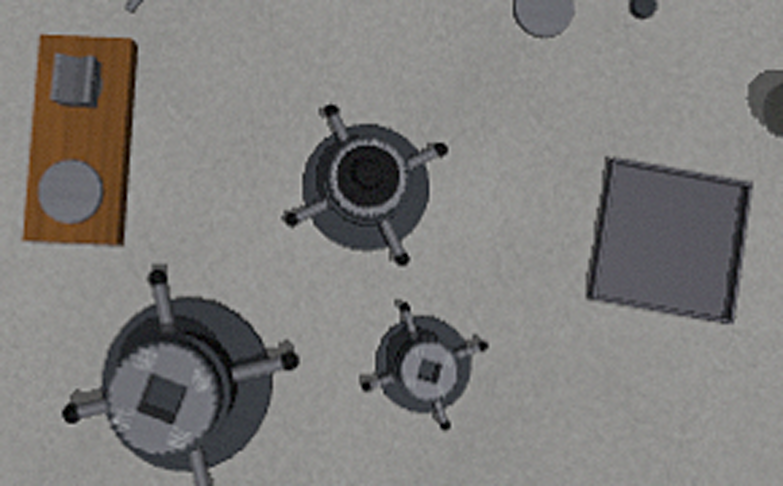

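Crop confirms: the middle stand (collar 69 mm at z=0.12) carries the cap, and the V-anvil is the blocky head with the groove line, 44×36 mm. The flat anvil is the 57 mm round. Next I'll check the tool angles and take the cap.

Run:
```python
from rig import robot
from h import *
R=robot.read_tcp_rot(); print(R.round(3),np.degrees(np.arctan2(R[1,1],R[0,1])))
for nm,pos in [('cap',[.504,-.027,.25]),('tray',[.4597,-.3254,.1]),('V',[.5935,.25,.15])]:
    for y in (-135,-90,-45,0,45,90,135,180):
        q=robot.ik(pos,down(y)); print(nm,y,None if q is None else np.round(q,0))
```

```text
[[ 0.946 -0.324 -0.   ]
 [-0.324 -0.946 -0.001]
 [ 0.     0.001 -1.   ]] -108.90017529078956
cap -135 [ 19.   3. -16.   0. -72.  26.]
cap -90 [ 19.   3. -16.   0. -72.  71.]
cap -45 [ 19.   3. -16.   0. -72. 116.]
cap 0 [ 19.   3. -16.   0. -72. 161.]
cap 45 [  19.    3.  -16.    0.  -72. -154.]
cap 90 [  19.    3.  -16.    0.  -72. -109.]
cap 135 [ 19.   3. -16.   0. -72. -64.]
cap 180 [ 19.   3. -16.   0. -72. -19.]
tray -135 [-15.  15. -21.   0. -54.  60.]
tray -90 [-15.  15. -21.   0. -54. 105.]
tray -45 [-15.  15. -21.   0. -54. 150.]
tray 0 [ -15.   15.  -21.    0.  -54. -165.]
tray 45 [ -15.   15.  -21.    0.  -54. -120.]
tray 90 [-15.  15. -21.   0. -54. -75.]
tray 135 [-15.  15. -21.   0. -54. -30.]
tray 180 [-15.  15. -21.   0. -54.  15.]
V -135 [ 40.  20.  -7.   0. -63.   5.]
V -90 [ 40.  20.  -7.   0. -63.  50.]
V -45 [ 40.  20.  -7.   0. -63.  95.]
V 0 [ 40.  20.  -7.   0. -63. 140.]
V 45 None
V 90 [  40.   20.   -7.    0.  -63. -130.]
V 135 [ 40.  20.  -7.   0. -63. -85.]
V 180 [ 40.  20.  -7.   0. -63. -40.]
```

Run:
```python
from rig import robot
from h import *
x,y=.5042,-.0272
R=down(-135)
robot.goto([x,y,.23],R)
robot.servo_line([x,y,.130],speed=.15)
print(robot.read_t(),robot.read_force())
robot.move_gripper(0.0)
print('w',robot.read_grip_width()*88,robot.read_force())
robot.servo_line([x,y,.18],speed=.12)
print(robot.read_t(),robot.read_force(),robot.read_grip_width()*88)
p,d=robot.grab_frame('top');cv2.imwrite('pics/top1.png',p[:,:,::-1])
p,d=robot.grab_frame('scene');cv2.imwrite('pics/scene1.png',cv2.resize(p[120:360,120:330],None,fx=2.5,fy=2.5)[:,:,::-1])
```

```text
3.5333 [-0.04665788  0.49989282  0.23045657]
w 0.6185454649342539 [ 0.67304654 -0.12686631 -0.35699046]
5.525 [ 0.04476164 -1.02957275 -0.46544162] 0.33274735018812546
```

View pics/scene1.png

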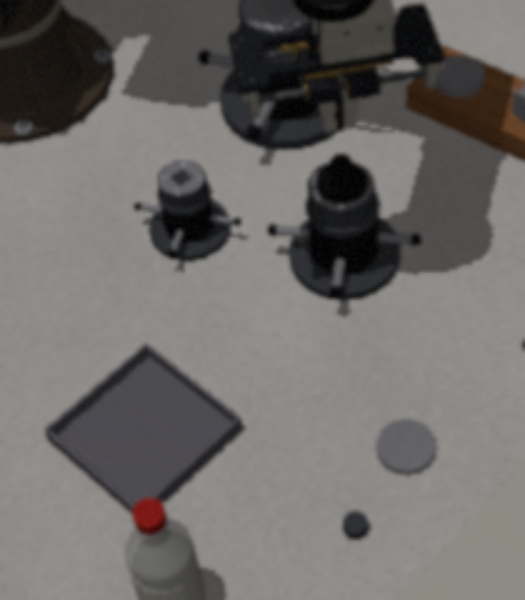

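The gripper is shut on nothing. It's well behind the cap in the picture, so I'll compare the commanded position with the observed one.

Run:
```python
from rig import robot
from h import *
print(robot.read_position(),robot.read_tcp_rot().round(3),robot.read_qpos())
for n in ('top','scene'):
    ci=robot.camera_info(n);p,d=robot.grab_frame(n);C=cloud(ci,d);np.save(f'pics/{n}2.npy',p);np.save(f'pics/{n}2_d.npy',d)
    T=T_wc(ci);print(n,T[:3,3].round(3))
    f,cx,cy,k=K(ci)
    q=ci['view'][:3,:3]@robot.read_position()+ci['view'][:3,3];print('tcp px',f*q[0]/q[2]+cx,f*q[1]/q[2]+cy)
p,d=robot.grab_frame('wrist');cv2.imwrite('pics/w2.png',p[:,:,::-1])
```

```text
[ 0.50351123 -0.02729175  0.17897854] [[ 0.707 -0.707 -0.002]
 [-0.707 -0.707 -0.   ]
 [-0.001  0.001 -1.   ]] [ 1.92354659e+01  5.31022240e+00 -2.21426412e+01 -2.38139483e-02
 -6.26354421e+01  2.57632991e+01]
top [ 0.412 -0.013  1.113]
tcp px 286.4572629176834 223.21919231005495
scene [ 1.047 -0.806  1.165]
tcp px 254.75828734026345 176.42636599287172
```

View pics/top1.png

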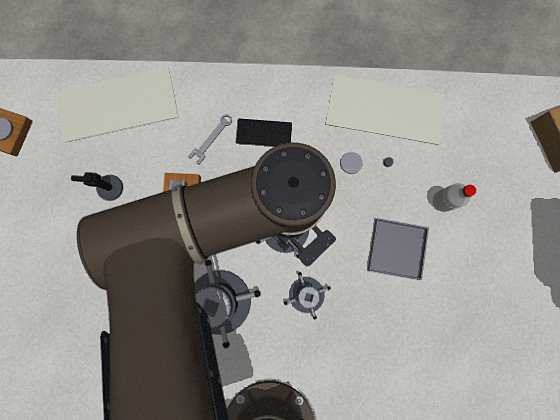

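View pics/w2.png

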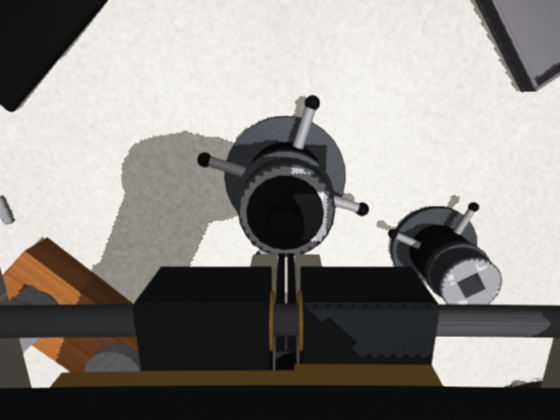

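Run:
```python
from rig import robot
from h import *
pos=robot.read_position();R=robot.read_tcp_rot();ci=robot.camera_info('wrist')
p,d=robot.grab_frame('wrist');C=cloud(ci,d,pos,R)
for uv in [(285,210),(285,225),(285,240),(285,185),(260,200),(310,200),(285,195),(285,262),(470,280)]: print(uv,C[uv[1],uv[0]].round(4))
f,cx,cy,k=K(ci);q=np.linalg.inv(ci['T_tool_cam'])[:3,3];print('tcp wrist px',f*q[0]/q[2]+cx,f*q[1]/q[2]+cy)
def rect(C,m,n):
    q=C[m];c,s,a=cv2.minAreaRect(q[:,:2].astype(np.float32));print(n,m.sum(),np.round(c,4),np.round(s,4),a,np.median(q[:,2]))
V,U=np.mgrid[0:420,0:560]
near=(np.hypot(C[...,0]-.504,C[...,1]+.03)<.06)&(V<255)
rect(C,near&(C[...,2]>.148)&(C[...,2]<.16),'knob w')
rect(C,near&(C[...,2]>.112)&(C[...,2]<.123),'collar w')
rect(C,near&(C[...,2]>.1235)&(C[...,2]<.13),'flange w')
ci=robot.camera_info('scene');C=cloud(ci,np.load('pics/scene0_d.npy'))
near=(np.hypot(C[...,0]-.504,C[...,1]+.03)<.06)
rect(C,near&(C[...,2]>.148)&(C[...,2]<.165),'knob scene')
rect(C,near&(C[...,2]>.115)&(C[...,2]<.13),'collar scene')
```

```text
(285, 210) [ 0.5134 -0.0358  0.1534]
(285, 225) [ 0.507  -0.0293  0.1558]
(285, 240) [ 0.4996 -0.0219  0.1552]
(285, 185) [ 0.52   -0.0423  0.1258]
(260, 200) [ 0.5245 -0.0219  0.1246]
(310, 200) [ 0.4996 -0.0469  0.1247]
(285, 195) [ 0.5147 -0.037   0.1249]
(285, 262) [0.4342 0.0436 0.0005]
(470, 280) [ 0.3246 -0.0894  0.0698]
tcp wrist px 286.48408477933464 245.55059387218563
knob w 1179 [ 0.505  -0.0272] [0.0243 0.0241] 21.871570587158203 0.1549619884947652
collar w 2654 [ 0.5045 -0.0282] [0.0711 0.0694] 46.56300735473633 0.11989249743470574
flange w 3015 [ 0.5051 -0.0267] [0.055  0.0552] 1.9508185386657715 0.12514322177193568
knob scene 64 [ 0.5071 -0.029 ] [0.025  0.0252] 80.11207580566406 0.15277013376723503
collar scene 349 [ 0.509  -0.0331] [0.0684 0.0683] 30.153335571289062 0.12138225502294109
```

Run:
```python
from rig import robot
from h import *
pos=robot.read_position();R=robot.read_tcp_rot();ci=robot.camera_info('wrist')
p,d=robot.grab_frame('wrist');C=cloud(ci,d,pos,R)
L=(C-pos)@R  # tool coords
for v in (252,254,256,258,260,263,266,270,280):
  print(v,[tuple((L[v,u]*1000).round(0)) for u in (262,272,280,292,305)])
cv2.imwrite('pics/w2c.png',cv2.resize(p[190:330,200:370],None,fx=4,fy=4,interpolation=cv2.INTER_CUBIC)[:,:,::-1])
```

```text
252 [(np.float64(-67.0), np.float64(-24.0), np.float64(136.0)), (np.float64(-31.0), np.float64(-11.0), np.float64(59.0)), (np.float64(-32.0), np.float64(-5.0), np.float64(59.0)), (np.float64(-31.0), np.float64(4.0), np.float64(57.0)), (np.float64(-32.0), np.float64(14.0), np.float64(60.0))]
254 [(np.float64(9.0), np.float64(-12.0), np.float64(-31.0)), (np.float64(10.0), np.float64(-7.0), np.float64(-32.0)), (np.float64(8.0), np.float64(-3.0), np.float64(-28.0)), (np.float64(8.0), np.float64(3.0), np.float64(-29.0)), (np.float64(9.0), np.float64(9.0), np.float64(-31.0))]
256 [(np.float64(9.0), np.float64(-12.0), np.float64(-33.0)), (np.float64(9.0), np.float64(-7.0), np.float64(-33.0)), (np.float64(8.0), np.float64(-3.0), np.float64(-31.0)), (np.float64(8.0), np.float64(3.0), np.float64(-30.0)), (np.float64(10.0), np.float64(9.0), np.float64(-34.0))]
258 [(np.float64(9.0), np.float64(-11.0), np.float64(-36.0)), (np.float64(10.0), np.float64(-7.0), np.float64(-36.0)), (np.float64(8.0), np.float64(-3.0), np.float64(-32.0)), (np.float64(9.0), np.float64(3.0), np.float64(-34.0)), (np.floa
[... 781 characters left out ...]
t64(-41.0)), (np.float64(8.0), np.float64(2.0), np.float64(-40.0)), (np.float64(10.0), np.float64(8.0), np.float64(-44.0))]
270 [(np.float64(38.0), np.float64(-7.0), np.float64(-101.0)), (np.float64(10.0), np.float64(-6.0), np.float64(-48.0)), (np.float64(8.0), np.float64(-3.0), np.float64(-45.0)), (np.float64(8.0), np.float64(2.0), np.float64(-45.0)), (np.float64(37.0), np.float64(5.0), np.float64(-100.0))]
280 [(np.float64(37.0), np.float64(-6.0), np.float64(-105.0)), (np.float64(82.0), np.float64(-0.0), np.float64(-185.0)), (np.float64(8.0), np.float64(-3.0), np.float64(-54.0)), (np.float64(8.0), np.float64(2.0), np.float64(-53.0)), (np.float64(37.0), np.float64(4.0), np.float64(-106.0))]
```

View pics/w2c.png

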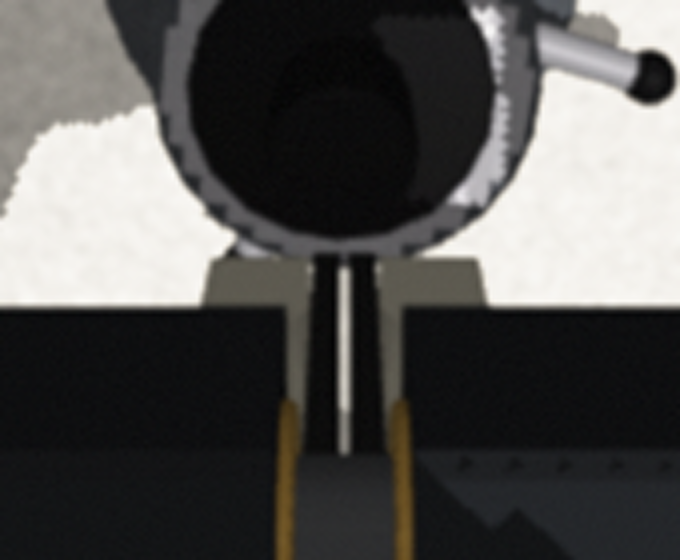

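The cap was never touched. The wrist depth shows the real fingertips 30 mm behind the reported TCP (tool z ≈ −30 mm; lateral offsets fit), and the missed grasp agrees with that. I'll correct all heights by 30 mm and retry the grasp, checking the result.

```bash
echo 'TIP=0.030  # real tips sit 30 mm behind reported TCP' >> h.py
python3 - <<'E'
from rig import robot
from h import *
x,y=.5055,-.0272
robot.move_gripper(1.0)
for z in (.145,.131):
    robot.servo_line([x,y,z-TIP],speed=.12)
    print(robot.read_position(),robot.read_force())
robot.move_gripper(0.0)
print('w',robot.read_grip_width()*88,robot.read_force())
if robot.read_grip_width()*88>15:
    robot.servo_line([x,y,.20-TIP],speed=.12)
    print(robot.read_t(),robot.read_force(),robot.read_grip_width()*88)
p,d=robot.grab_frame('wrist');cv2.imwrite('pics/w3.png',p[:,:,::-1])
E
```

```text
[ 0.50596296 -0.02717464  0.11547015] [ 0.07652397  0.57534972 -0.19444001]
[ 0.50539606 -0.02725268  0.10133892] [-0.38349667 -0.13840704  0.47683999]
w 24.106553114601414 [0.37417712 0.49907014 0.41318747]
10.0167 [ 0.29103516  0.32176889 -1.47024823] 24.491378639095476
```

View pics/w3.png

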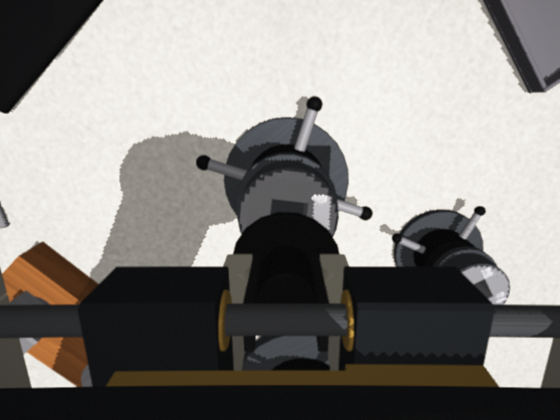

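The cap is held between the pads (24.5 mm) at (285,265) and the square socket is uncovered at (290,207). Placing it in the tray.

Run:
```python
from rig import robot
from h import *
C=cloud(robot.camera_info('top'),np.load('pics/top0_d.npy'));print('floor',np.median(C[235:265,385:410,2]))
x,y=.4597,-.327
R=down(-135)
robot.goto([x,y,.12-TIP],R)
print(robot.read_t(),robot.read_grip_width()*88)
robot.servo_line([x,y,.034-TIP],speed=.12); print(robot.read_position(),robot.read_force())
robot.move_gripper(1.0)
robot.servo_line([x,y,.15-TIP],speed=.2)
print(robot.read_t())
p,d=robot.grab_frame('wrist');cv2.imwrite('pics/w4.png',p[:,:,::-1])
```

```text
floor 0.0038122415050539926
11.2583 24.6827967332362
[ 0.46040265 -0.32701276  0.00466857] [-0.10756496 -0.21166701 -1.36017729]
14.0
```

View pics/w4.png

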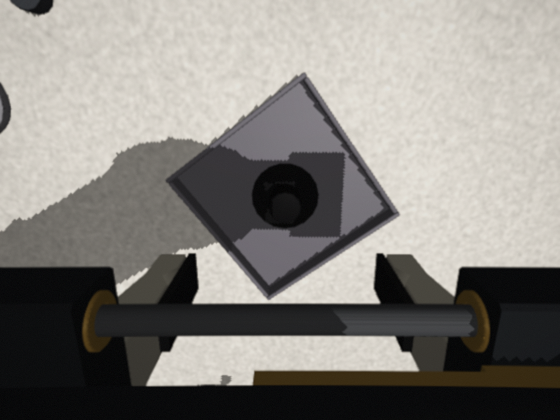

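The cap stands in the middle of the tray at (285,195), well inside the walls. Next I'll look down at the bare socket, then at the V-anvil.

Run:
```python
from rig import robot
from h import *
R=down(-93.5)
def shot(n):
    pos=robot.read_position();Rr=robot.read_tcp_rot();p,d=robot.grab_frame('wrist')
    np.savez(f'pics/{n}.npz',p=p,d=d,pos=pos,R=Rr);cv2.imwrite(f'pics/{n}.png',p[:,:,::-1])
robot.goto([.505-.02,-.028,.19],R); robot.dwell(.15); shot('sock'); print(robot.read_t())
robot.goto([.5935-.03,.25,.15],R); robot.dwell(.15); shot('van'); print(robot.read_t())
```

```text
15.425
16.75
```

View pics/sock.png

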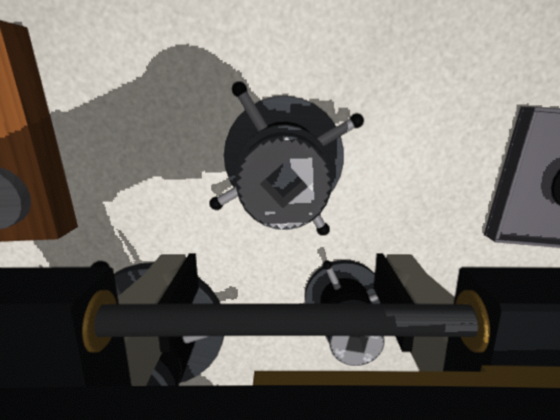

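View pics/van.png

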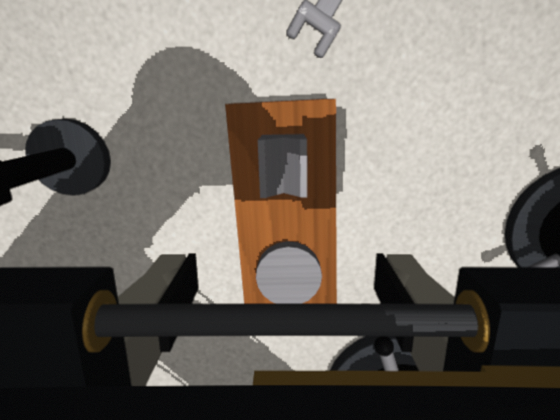

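Socket square at (285,184), rotated about 45° in the picture. V-anvil head at (283,167), with the groove running along the rack. Measuring both.

Run:
```python
from rig import robot
from h import *
ci=robot.camera_info('wrist')
s=np.load('pics/sock.npz');C=cloud(ci,s['d'],s['pos'],s['R'])
V,U=np.mgrid[0:420,0:560]
near=(np.hypot(U-285,V-184)<60)
top=near&(abs(C[...,2]-.12)<.004); print('top z',np.median(C[top][:,2]))
q=C[top];cc=cv2.minEnclosingCircle(q[:,:2].astype(np.float32));print('collar',cc)
zc=np.median(C[top][:,2])
P=plane(ci,np.c_[U.ravel(),V.ravel()],zc,s['pos'],s['R']).reshape(420,560,3)
hole=(np.hypot(P[...,0]-cc[0][0],P[...,1]-cc[0][1])<.022)&~(C[...,2]>zc-.004)
n,lab,st,ce=cv2.connectedComponentsWithStats(hole.astype(np.uint8));k=1+np.argmax(st[1:,4])
print(st[k]);c=cv2.findContours((lab==k).astype(np.uint8),0,1)[0][0][:,0]
print('hole',cv2.minAreaRect(P[c[:,1],c[:,0],:2].astype(np.float32)))
s=np.load('pics/van.npz');C=cloud(ci,s['d'],s['pos'],s['R'])
b=(U>235)&(U<330)&(V>110)&(V<215)
h=b&(C[...,2]>.05)
q=C[h];print('V',cv2.minAreaRect(q[:,:2].astype(np.float32)),q[:,2].max(),np.percentile(q[:,2],[5,50,95]))
tp=b&(C[...,2]>.0705);q=C[tp];print('Vtop',tp.sum(),cv2.minAreaRect(q[:,:2].astype(np.float32)),np.median(q[:,2]))
r=(U>225)&(U<340)&(V>90)&(V<235)&(abs(C[...,2]-.036)<.003);q=C[r];print('rack z',np.median(q[:,2]))
cv2.imwrite('pics/sockc.png',cv2.resize(np.load('pics/sock.npz')['p'][130:240,220:350],None,fx=5,fy=5,interpolation=cv2.INTER_CUBIC)[:,:,::-1])
```

```text
top z 0.12013424558941482
collar ((0.503563404083252, -0.027258723974227905), 0.03597386181354523)
[ 261  162   46   45 1066]
hole ((0.5043849349021912, -0.02722575142979622), (0.02453066222369671, 0.024700652807950974), 38.21114730834961)
V ((0.6085752844810486, 0.25017526745796204), (0.03580284118652344, 0.07515868544578552), 87.49805450439453) 0.33610844172974763 [0.06073915 0.06920821 0.0749074 ]
Vtop 1247 ((0.6086572408676147, 0.2501716613769531), (0.03580284118652344, 0.07499457895755768), 87.49805450439453) 0.07373920219210545
rack z 0.03622081333983984
```

View pics/sockc.png

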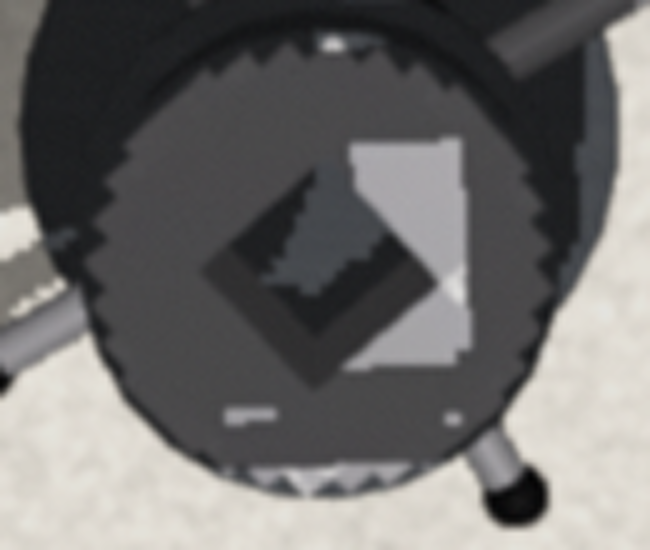

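Run:
```python
from rig import robot
from h import *
ci=robot.camera_info('wrist');V,U=np.mgrid[0:420,0:560]
s=np.load('pics/van.npz');C=cloud(ci,s['d'],s['pos'],s['R'])
for zl in (.055,.0715):
    h=(U>235)&(U<330)&(V>110)&(V<215)&(C[...,2]>zl)&(C[...,2]<.078)
    h=cv2.morphologyEx(h.astype(np.uint8),cv2.MORPH_OPEN,np.ones((3,3)))
    n,lab,st,ce=cv2.connectedComponentsWithStats(h)
    for k in range(1,n):
        if st[k,4]>80:
            q=C[lab==k];print(zl,st[k],cv2.minAreaRect(q[:,:2].astype(np.float32)),np.median(q[:,2]))
```

```text
0.055 [ 258  137   49   61 2829] ((0.5931658148765564, 0.25083842873573303), (0.03580760210752487, 0.04430411383509636), 87.4555892944336) 0.06920820870637107
0.0715 [297 139  10  59 504] ((0.5926494598388672, 0.23636431992053986), (0.006816865410655737, 0.04404802620410919), 87.49805450439453) 0.07390519773684845
0.0715 [258 140  10  58 485] ((0.5938462018966675, 0.2656566798686981), (0.0067087081260979176, 0.043853119015693665), 85.57324981689453) 0.07392760670586085
```

Run:
```python
from rig import robot
from h import *
R=down(-92.8);x,y=.5933,.2505
robot.goto([x,y,.10-TIP],R)
robot.servo_line([x,y,.044-TIP],speed=.12); print(robot.read_position(),robot.read_force())
robot.move_gripper(0.0); print('w',robot.read_grip_width()*88,robot.read_force())
robot.servo_line([x,y,.13-TIP],speed=.12); robot.dwell(.2)
print(robot.read_t(),robot.read_position(),robot.read_force(),robot.read_ft_torque(),robot.read_grip_width()*88)
p,d=robot.grab_frame('wrist');cv2.imwrite('pics/w5.png',p[:,:,::-1])
p,d=robot.grab_frame('scene');cv2.imwrite('pics/scene5.png',cv2.resize(p[60:260,200:440],None,fx=3,fy=3)[:,:,::-1])
```

```text
[0.59395938 0.25107744 0.01538311] [ 0.81552927 -0.2822946  -0.30253169]
w 35.79465179751948 [-0.22559392 -1.32098812  1.57856336]
19.7333 [0.59281365 0.25017299 0.09896422] [ 0.39117745 -0.86565824 -4.57869369] [-0.0132626   0.00919523 -0.0099996 ] 36.03519292406988
```

View pics/w5.png

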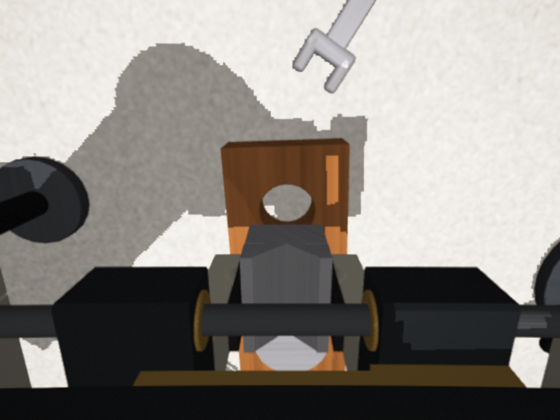

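View pics/scene5.png

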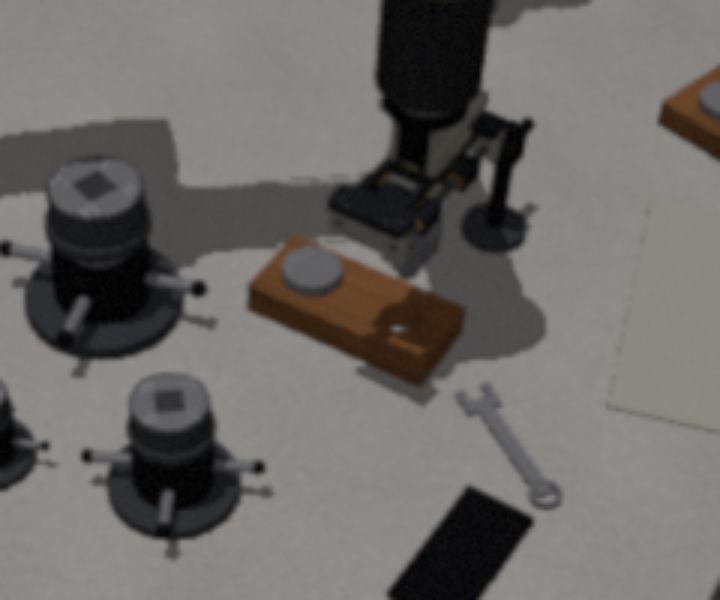

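The anvil is held at 36 mm with −4 N of weight, and its hole in the rack is empty at (287,203). Now to the middle stand with the shank at the measured 38° socket angle, then a guarded descent.

Run:
```python
from rig import robot
from h import *
x,y=.5044,-.0272
p=robot.read_position()
robot.servo_line([p[0],p[1],.22-TIP],speed=.2)
R=down(-141.8)
robot.goto([x,y,.20-TIP],R); robot.dwell(.2)
F0=np.mean([robot.read_force() for _ in range(5)],0);print(robot.read_t(),F0,robot.read_position(),robot.read_grip_width()*88)
robot.servo_line([x,y,.162-TIP],speed=.1)
print(robot.read_position(),robot.read_force()-F0)
z=.160
t0=robot.read_t()
while z>.1445:
    robot.servo_line([x,y,z-TIP],speed=.03)
    F=robot.read_force()-F0; pz=robot.read_position()
    print(round(z,4),pz.round(4),F.round(1),round(robot.read_t(),2))
    if F[2]>6: break
    z-=.0015
np.save('pics/F0.npy',F0)
```

```text
21.7583 [ 0.44730168  0.35461638 -5.07867404] [ 0.50494846 -0.02627855  0.16981562] 36.262847083719386
[ 0.50470731 -0.02712041  0.13217326] [-0.65237716  0.26290988  1.52741722]
0.16 [ 0.5047 -0.0271  0.1305] [-0.5  0.2  1.3] 22.54
0.1585 [ 0.5044 -0.0272  0.1285] [-0.2  0.8  0.4] 22.79
0.157 [ 0.5044 -0.0272  0.1269] [-0.  -0.   1.3] 23.04
0.1555 [ 0.5043 -0.0272  0.1254] [-1.2 -0.3  0. ] 23.29
0.154 [ 0.5043 -0.0272  0.1239] [0.4 0.2 0.9] 23.54
0.1525 [ 0.5043 -0.0272  0.1224] [-0.2  0.   1.2] 23.79
0.151 [ 0.5043 -0.0272  0.1209] [-0.6 -1.   0.5] 24.04
0.1495 [ 0.5043 -0.0272  0.1194] [ 0.7 -0.3  1.2] 24.29
0.148 [ 0.5044 -0.0272  0.1179] [-1.  -0.1  1.3] 24.54
0.1465 [ 0.5043 -0.0272  0.1164] [-0.9  0.3  0.9] 24.79
0.145 [ 0.5044 -0.0272  0.1149] [-0.5 -0.1  0.7] 25.04
```

No resistance and the shank end is already past the expected contact height, so I'm continuing with 1 mm guarded steps.

Run:
```python
from rig import robot
from h import *
x,y=.5044,-.0272;F0=np.load('pics/F0.npy')
z=.144
while z>.1255:
    robot.servo_line([x,y,z-TIP],speed=.03)
    F=robot.read_force()-F0
    print(round(z,4),robot.read_position().round(4),F.round(1),round(robot.read_t(),2))
    if F[2]>6: break
    z-=.001
robot.dwell(.1);print(robot.read_force()-F0,robot.read_ft_torque(),robot.read_grip_width()*88)
```

```text
0.144 [ 0.5043 -0.0272  0.1139] [-1.   0.7  0.9] 25.29
0.143 [ 0.5044 -0.0272  0.1129] [-0.9 -0.1  0.6] 25.54
0.142 [ 0.5044 -0.0272  0.1119] [-0.6 -0.4  0.2] 25.79
0.141 [ 0.5044 -0.0272  0.1109] [-0.2 -1.   0.7] 26.04
0.14 [ 0.5044 -0.0272  0.1099] [-0.6 -1.1  0.8] 26.29
0.139 [ 0.5044 -0.0272  0.1089] [-1.2 -0.4  0.9] 26.54
0.138 [ 0.5044 -0.0272  0.1079] [-0.6 -0.8  0.3] 26.79
0.137 [ 0.5044 -0.0272  0.1069] [-0.9 -0.6  0. ] 27.04
0.136 [ 0.5044 -0.0272  0.1059] [-0.7 -0.4  1.1] 27.29
0.135 [ 0.5044 -0.0272  0.1049] [-1.8 -1.2  0.1] 27.54
0.134 [ 0.5044 -0.0272  0.1039] [-0.9 -1.3  0.7] 27.79
0.133 [ 0.5043 -0.0272  0.1029] [-0.6 -1.7  0.1] 28.04
0.132 [ 0.5044 -0.0272  0.1019] [-1.  -0.7  0.7] 28.29
0.131 [ 0.5043 -0.0272  0.1009] [-0.3 -1.8  0.5] 28.54
0.13 [ 0.5043 -0.0272  0.0999] [-2.  -1.1 -0.1] 28.79
0.129 [ 0.5044 -0.0272  0.0989] [-1.4 -0.7 -0.1] 29.04
0.128 [ 0.5043 -0.0272  0.0979] [-0.9 -2.  -0.2] 29.29
0.127 [ 0.5053 -0.0272  0.0977] [-0.  -1.9  6.6] 29.54
[-0.53019098 -1.5842593   8.42804562] [-0.58484099  0.11892312 -0.01836806] 35.974235723636895
```

The shank sank the full 20 mm with no resistance, and contact came at tip height ≈0.1277, which matches head-on-collar (0.128). I'll ease the press off, release, rise and check.

Run:
```python
from rig import robot
from h import *
x,y=.5044,-.0272;F0=np.load('pics/F0.npy')
robot.servo_line([x,y,.1277-TIP],speed=.03);print(robot.read_force()-F0)
robot.move_gripper(1.0); robot.dwell(.2)
R=robot.read_tcp_rot()
robot.servo_line([x,y,.20-TIP],speed=.12)
p2=np.array([x,y,.25-TIP])-.05*R[:,0]
robot.servo_line(p2,speed=.2);robot.dwell(.2)
pos=robot.read_position();Rr=robot.read_tcp_rot();p,d=robot.grab_frame('wrist')
np.savez('pics/fin.npz',p=p,d=d,pos=pos,R=Rr);cv2.imwrite('pics/fin.png',p[:,:,::-1])
ci=robot.camera_info('wrist');C=cloud(ci,d,pos,Rr)
V,U=np.mgrid[0:420,0:560]
n=(V<252)&(np.hypot(C[...,0]-x,C[...,1]-y)<.045)
for a,b,nm in ((.153,.17,'lands'),(.14,.17,'head'),(.115,.125,'collar')):
    m=cv2.morphologyEx((n&(C[...,2]>a)&(C[...,2]<b)).astype(np.uint8),cv2.MORPH_OPEN,np.ones((2,2)))>0
    if m.sum(): q=C[m];print(nm,m.sum(),cv2.minAreaRect(q[:,:2].astype(np.float32)),np.median(q[:,2]),cv2.minEnclosingCircle(q[:,:2].astype(np.float32)))
m=n&(C[...,2]>.153)&(C[...,2]<.185);q=C[m]
A=np.c_[q[:,:2]-[x,y],np.ones(len(q))];print('plane fit lands',np.linalg.lstsq(A,q[:,2],rcond=None)[0])
p,d=robot.grab_frame('scene');cv2.imwrite('pics/scene_f.png',cv2.resize(p[130:390,110:400],None,fx=2.3,fy=2.3)[:,:,::-1])
print(robot.read_t())
```

```text
[-0.04887377 -1.25317094  5.2482218 ]
lands 1656 ((0.4959694743156433, -0.01691264659166336), (0.058208584785461426, 0.09059564024209976), 37.89242172241211) 0.15719504243150767 ((0.4931459128856659, -0.013207650743424892), 0.05005897954106331)
head 3338 ((0.4959694743156433, -0.01691264659166336), (0.058208584785461426, 0.09059564024209976), 37.89242172241211) 0.1529486106054183 ((0.4931459128856659, -0.013207650743424892), 0.05005897954106331)
collar 3122 ((0.4907245337963104, -0.023824185132980347), (0.08073697984218597, 0.09637598693370819), 54.09035110473633) 0.12007559350977426 ((0.49533936381340027, -0.017493564635515213), 0.04862615838646889)
plane fit lands [ 0.00187429 -0.00096602  0.15674946]
32.6417
```

View pics/fin.png

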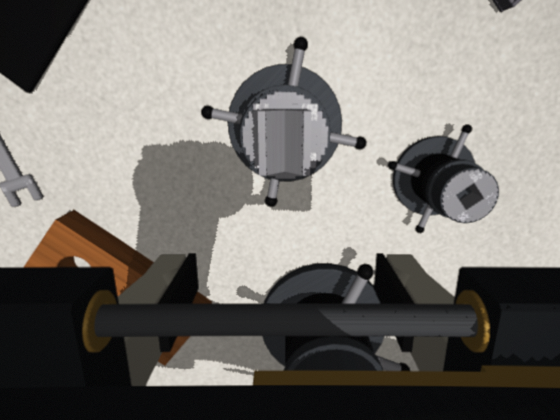

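View pics/scene_f.png

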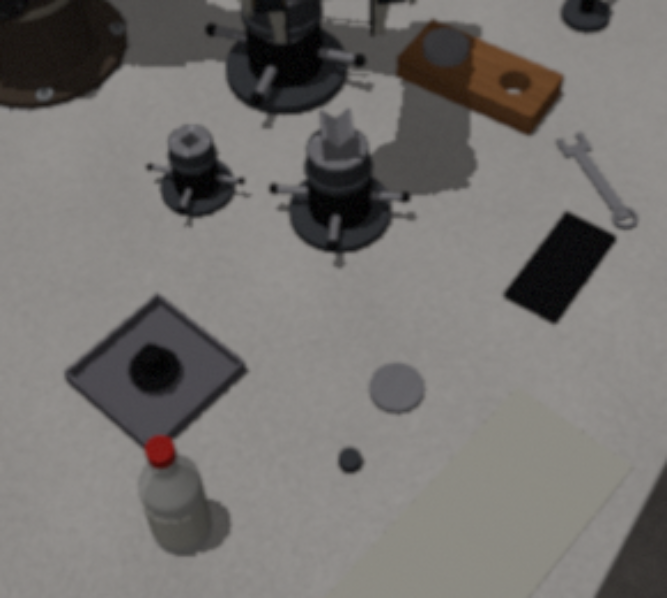

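Run:
```python
from rig import robot
from h import *
ci=robot.camera_info('wrist');s=np.load('pics/fin.npz');C=cloud(ci,s['d'],s['pos'],s['R'])
V,U=np.mgrid[0:420,0:560]
def r(m,n):
    q=C[m];print(n,m.sum(),cv2.minAreaRect(q[:,:2].astype(np.float32)),np.median(q[:,2]))
b=(U>240)&(U<335)&(V>85)&(V<190)
h=cv2.morphologyEx((b&(C[...,2]>.14)&(C[...,2]<.165)).astype(np.uint8),cv2.MORPH_OPEN,np.ones((3,3)))>0; r(h,'head')
r(b&(abs(C[...,2]-.158)<.002),'lands'); r(b&(abs(C[...,2]-.12)<.003),'collar')
# axis from opposite bar balls (z 38 mm)
P=plane(ci,[(300,44),(271,201),(207,112),(360,143)],.040,s['pos'],s['R']);print('axis',P.mean(0),((P[0]+P[1])/2)[:2],((P[2]+P[3])/2)[:2])
```

```text
head 3336 ((0.5044649839401245, -0.026148144155740738), (0.03595220297574997, 0.04416970908641815), 38.12312698364258) 0.15327382801944092
lands 1157 ((0.5045309662818909, -0.026242684572935104), (0.03594489023089409, 0.044001031666994095), 37.91208267211914) 0.15785117873197393
collar 3088 ((0.5044617652893066, -0.027261599898338318), (0.07035656273365021, 0.07102333754301071), 38.21052551269531) 0.12003434013174277
axis [ 0.5045595  -0.02668184  0.04      ] [ 0.50453579 -0.02658894] [ 0.5045832  -0.02677475]
```

The head lands are at 0.1579 m, 38 mm above the collar at 0.1200 m. The head centre is about 0.6 mm from the screw axis, and the gripper is clear. Handing in.

```bash
python3 -c "
from rig import robot
robot.job_done();print(robot.read_t())"
```

```text
the job is handed in; nothing more can be done
the job is handed in; nothing more can be done
```

The dust cap is in the grey tray, and the V-anvil is fully home in the middle stand's socket and released. I handed the job in after about 33 s of the 72 s allowed; it gives no verdict.

- **Missed first grasp:** The gripper first closed above the cap without touching it. The wrist depth showed the real fingertips 30 mm behind the reported TCP. I corrected all heights by 30 mm and the next grasp held.
- **Fitting the anvil:** With the cap off, the camera showed the socket at about 38°. I lined the shank up to that, so it went in on the first light descent with no turning or shuffling. The head landed on the collar with about 8 N of force.
- **Last checks:**
  - The top of the anvil's head is 37.9 mm above the collar; fully home is 38 mm.
  - It is about 0.6 mm from the screw's axis and upright within about 0.002 rad.
  - The cap stands in the middle of the tray.
  - In the last pictures the other things look undisturbed and the gripper is clear. I did not measure the other things' positions again.
- **Readings that disagreed:** The scene camera put the collar about 7 mm from where the top and wrist cameras did, so I used those two. My first numbers for the seated head included stray points, so I measured it again on a cleaner area.

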